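Hold the jar warmer's boost dial

TASK

One well of the twin jar warmer has a jam jar standing in it, the other is closed with a blanking cover. Turn the dial in front of the well with the jar clockwise, past its first two clicks to the third (the longest tick mark), and keep holding it there with the gripper's fingers against its return spring: finish while still holding it. Leave the other dial at off, and do not disturb the jar, the cover or the things standing around.

Things in the scene. Friction and masses are not known exactly. Their poses are not given: they have to be found in the camera images.
- warmer: twin jar warmer: fixed aluminium console 220 (x) x 300 (y) x 35 high, varying place and yaw. Origin: centre of underside; x to its back, y to its left. At the back two wells (collars 12 high, 80 outer diameter) at x +48, y +65 / -65; before each its dial, axis at x -72, y +65 / -65. Marks on the well side of each dial: a dot for off, then three ticks 0.4 rad apart, each longer than the last
- well_l (a point): centre of the left (+y) well's floor, level with the console's top face
- well_r (a point): centre of the right (-y) well's floor, level with the console's top face
- jam_jar: jam jar with a white lid, 45 diameter x 50 high, standing loose in one of the wells (inner diameter 66), in either one. Origin: centre of its underside
- blank_cover: round steel blanking cover with a small black knob, 84 diameter, 30 high in all, lying on the collar of the other well with its 6 mm foot inside. Origin: centre of the foot's underside
- dial_l (a joint): left dial, vertical axis, rad: 0 = off, grows CLOCKWISE seen from above. Clicks (notches) at 0.4, 0.8, 1.2; end stop at 1.28. Return spring 0.08 N m at off to 0.14 N m at 1.2, plus or minus about 0.04 N m of click humps between notches; let go anywhere, it springs back to 0
- dial_r (a joint): right dial, vertical axis, rad: 0 = off, grows CLOCKWISE seen from above. Clicks (notches) at 0.4, 0.8, 1.2; end stop at 1.28. Return spring 0.08 N m at off to 0.14 N m at 1.2, plus or minus about 0.04 N m of click humps between notches; let go anywhere, it springs back to 0
- dial_l_bar (a point): grip bar of the left dial: black, 44 long (x) x 13 wide (y) x 28 high, on a round skirt 51 wide, turns with the dial. This point: on the dial's axis at the bar's underside, 41.5 above the worktop (bar top 70, skirt top 41.5, console top 35). Its x points along the white pointer: at off 0.6 rad left (counter-clockwise from above) of the warmer's x, at the third click 0.6 rad right of it
- dial_r_bar (a point): grip bar of the right dial: black, 44 long (x) x 13 wide (y) x 28 high, on a round skirt 51 wide, turns with the dial. This point: on the dial's axis at the bar's underside, 41.5 above the worktop (bar top 70, skirt top 41.5, console top 35). Its x points along the white pointer: at off 0.6 rad left (counter-clockwise from above) of the warmer's x, at the third click 0.6 rad right of it
- spare_jar: another jam jar, same size, standing on the worktop beside the warmer, a bystander. Origin: centre of its underside
- bell: counter bell, 62 diameter x 48 high, a bystander. Origin: centre of its underside
- timer: digital kitchen timer standing on edge, 32 x 65 x 64 high, a bystander. Origin: centre of its underside
- packet: cookie packet lying flat, 127 x 104 x 34 high, a bystander. Origin: centre of its underside
Not all that is in view belongs to the job. Leave any yellow look-alike of the jam_jar alone.

How it is judged:
By the outcome, as a careful person would: the job done as asked, in the order asked, and still so for the second after the job is handed in, while the arm keeps its last pose, push and grip.
It also fails if it takes over 32 s, if anything falls off the work surface, if the arm or the gripper's body presses on something with over 40 N, if the wrist force passes 120 N, or if a joint passes its speed limit or range.

ROBOT

A 6-joint arm with a two-finger parallel gripper is mounted at the origin on a cart in front of the work surface, level with it; the furniture and walls round the work are solid. World frame = base frame: x ahead of the robot, y to its left, z up, the work surface at z = 0. Lengths are in mm, angles in rad, forces in N, time in s.
With the tool pointing down it reaches from about 300 to 775 mm from the base axis. Payload 14.6 kg.
Tool frame: the origin (TCP) lies on the centre line of the jaws, within the pads' length; the fingertips stand 8 mm ahead of it and the grasp point (between the pads) lies 11 mm behind it; z points along the fingers, y is the line along which they close (so a half turn about z gives the same grasp; the last joint's range is limited). The gripper opens to 94 mm and grips with 3 to 60 N. Pads are 16 mm wide; open, the fingers measure 119 mm over their backs; the gripper's body (75 mm by 177 mm) begins 78 mm behind the grasp point.
Start: joints at [1.179, 0.3, 1.521, -0, 1.321, -0.067], TCP at [175.513, 521.234, 213.446] pointing down, gripper open.
Joint ranges: [-3.03, 3.03], [-0.79, 2.21], [0.23, 2.52], [-1.04, 4.18], [0, 3.07], [-2.55, 2.55]. Speed limits (rad/s): [2.22, 2.22, 2.57, 3.14, 3.14, 3.14].

INTERFACE

Orientations are given as [roll, pitch, yaw] about the fixed x, y, z axes, in that order (R = Rz(yaw) Ry(pitch) Rx(roll)).
In Python, from cell import manip gives the robot as it stands.
- The arm moves only by the tool jog_arm, never from a script. Its argument "rows" is one flat list of numbers, 7 for each row, row after row: the shift along the world's x, y, z in cm, then the turn, a rotation vector about the world's x, y, z in rad, then the closure, from 0 (fully open) to 1 (shut). In form: [dx, dy, dz, rx, ry, rz, fingers, dx, dy, dz, rx, ry, rz, fingers, ...]. A call has 1 to 20 rows; each row shifts and turns the commanded pose from where the row before left it; what a row does not reach is not made up. A row lasts 1/12 s, in which the tool goes at most 41.7 mm and 7.16 degrees, less where a joint would pass 70% of its speed; a pose out of reach is approached as far as the arm can. A call with a gripper value outside its range is refused whole. The fingers move at their own pace and stop on an object; "newtons" is the grip in N (left out, the last holds). Time passes only in rows, so rows that do not move let the fingers close. It gives the time, the measured TCP pose, the force, the opening and the grip force at its end, in the units of the state.
- manip.read_state(): the state, without advancing time (a new reading comes with each control period).
- manip.camera(name): name is "scene" or "top"; returns (picture, depth): 420x560x3 uint8, blue, green, red; 420x560 float32, mm along the optical axis (not along the pixel's ray), 0 where there is no reading.
- manip.camera_model(name): a dict with "K" (3x3 intrinsics, pixels), "R" (3x3) and "t" (3): a world point X has camera coordinates R X + t. Camera axes: x right, y down, z forward; pixel columns grow to the right and rows downward; lengths in mm; the calibration is good to about 2 mm. A picture is of the moment at which its call begins. camera_model takes no time and is no camera call.
- manip.sign_off(): hands the job in; it is judged then, once.
The state is a dict: "clock": time; "joints": joint angles; "qd": joint speeds; "effort": joint torques, N m; "eef_pos": TCP position; "eef_rot": TCP orientation; "wrist_force": force on the tool from outside, world axes, zero at the start; "moment": the same for the moment, N m; "finger_gap": finger opening in mm; "finger_force": force on a finger pad.
Only numpy, scipy, OpenCV 4.12 (cv2) and the standard library are available. Lean on these libraries where they do the work, as an engineer would, in place of code of your own. Each camera call takes 0.05 s, during which the arm holds its last target. There are 200 camera calls.

## Working session

There is one attempt and no reset: what is moved stays moved. The work goes in short steps, Python scripts to look and compute and a tool call to move; the robot and the scene stay as the last step left them, time stands still between calls to the robot, and variables do not carry over. Pictures are saved under pics/ and viewed, at most 10 in all, crops included, and the job is handed in when it is done.

Besides the shell and the picture viewer there is one more tool, called after "Request:" as name(argument=value, ...) on one line, values as JSON. jog_arm: Moves the arm, as the interface text tells. Its arguments: {"type":"object","properties":{"rows":{"type":"array"},"newtons":{"type":"number"}},"required":["rows"]}

```bash
mkdir -p pics
python3 - <<'E'
from cell import manip
import cv2,numpy as np
for n in("scene","top"):
    p,d=manip.camera(n); cv2.imwrite(f"pics/{n}0.png",p); np.savez(f"{n}0.npz",p=p,d=d)
    m=manip.camera_model(n); print(n,np.round(m["K"],1).tolist(),np.round(m["R"],3).tolist(),np.round(m["t"],1).tolist())
print(manip.read_state())
E
```

```text
scene [[514.6, 0.0, 278.4], [0.0, 514.6, 209.2], [0.0, 0.0, 1.0]] [[-0.796, -0.605, -0.003], [-0.315, 0.418, -0.852], [0.517, -0.678, -0.523]] [456.1, 232.2, 1188.9]
top [[532.5, 0.0, 272.0], [0.0, 532.5, 202.8], [0.0, 0.0, 1.0]] [[0.01, -1.0, -0.001], [-0.98, -0.009, -0.2], [0.2, 0.003, -0.98]] [-9.0, 554.7, 1249.8]
{'clock': 0.1, 'joints': array([ 1.17941127e+00,  3.00378394e-01,  1.52150222e+00, -2.56148219e-05,
        1.32073889e+00, -6.66303346e-02]), 'qd': array([ 0.00096065, -0.00076463, -0.00207102,  0.00229571, -0.00116521,
        0.00057646]), 'effort': array([ 1.70054354e-03, -5.32651484e+01, -3.53275466e+01,  7.10224779e-02,
        2.36251310e-02, -5.87416298e-05]), 'eef_pos': array([175.42836237, 521.02838564, 212.97054979]), 'eef_rot': array([-3.14056643e+00, -4.36118534e-05,  2.81684426e+00]), 'wrist_force': array([0.28888433, 0.25993932, 0.03071733]), 'moment': array([ 0.01074113,  0.00350947, -0.00202426]), 'finger_force': 0.0, 'finger_gap': 93.94747232671185}
```

View pics/scene0.png

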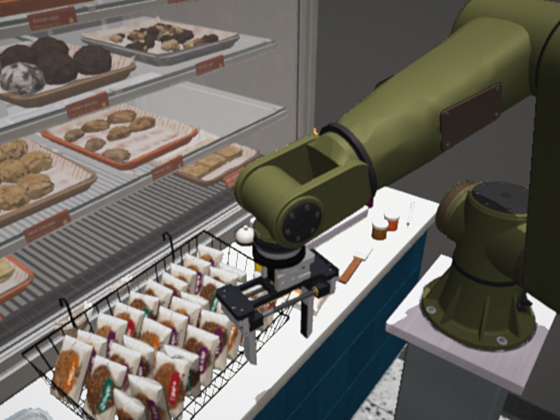

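View pics/top0.png

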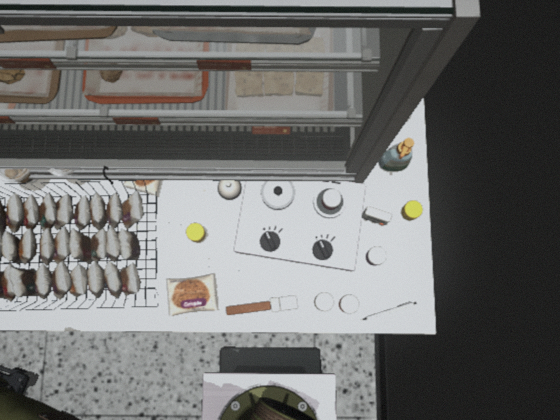

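The top view shows the console at about (300,225). Its left well (278,193) seems to hold the cover and its right well (329,202) a white-lidded jar, with dials at (270,241) and (323,249). The arm blocks the scene view. The jar candidates are the white lid at (329,202) in the well, the white lid at (377,256) beside the console (the spare), and the yellow look-alikes at (195,232) and (412,210). The one in the well fits, and I'll check it in a crop.

```bash
cat > h.py <<'E'
import numpy as np,cv2
from cell import manip
def ray(n,u,v,z):
    m=manip.camera_model(n);K,R,t=[np.array(m[k]) for k in"KRt"]
    c=-R.T@t;d=R.T@np.linalg.inv(K)@np.array([u,v,1.]);return c+d*(z-c[2])/d[2]
def cloud(n,d):
    m=manip.camera_model(n);K,R,t=[np.array(m[k]) for k in"KRt"]
    v,u=np.mgrid[:420,:560];P=np.stack([(u-K[0,2])/K[0,0]*d,(v-K[1,2])/K[1,1]*d,d],-1)
    return (P-t)@R
def proj(n,X):
    m=manip.camera_model(n);K,R,t=[np.array(m[k]) for k in"KRt"]
    q=K@(R@np.array(X,float)+t);return q[:2]/q[2]
E
python3 - <<'E'
from h import *
f=np.load("top0.npz");p,d=f["p"],f["d"];P=cloud("top",d)
cv2.imwrite("pics/crop1.png",cv2.resize(p[165:285,225:405],None,fx=4.4,fy=4.4,interpolation=cv2.INTER_CUBIC))
# console top face by height
z=P[...,2];m=((z>29)&(z<41)&(d>0)).astype(np.uint8);m[:, :225]=0;m[:,375:]=0;m[:175]=0;m[285:]=0
m=cv2.morphologyEx(m,cv2.MORPH_CLOSE,np.ones((5,5)))
c=max(cv2.findContours(m,0,2)[0],key=cv2.contourArea)
print("top z median",np.median(z[m>0]))
print("table z",np.median(z[290:300,230:380]))
pts=np.array([ray("top",*q[0],35)[:2] for q in c],np.float32)
print(cv2.minAreaRect(pts))
for nm,(u,v) in dict(wl=(278,193),wr=(329,197),dl=(270,240),dr=(323,249),sp=(377,256),t=(378,214)).items(): 
    w=P[v-12:v+13,u-12:u+13].reshape(-1,3);print(nm,np.round(P[v,u]),"zmax",np.percentile(w[:,2],98).round(1))
# bars
for nm,(u,v) in dict(dl=(270,240),dr=(323,249)).items():
    b=np.zeros((420,560),bool);b[v-14:v+15,u-14:u+15]=1
    bb=b&(z>62)&(z<76)
    q=P[bb];print(nm,bb.sum(),q.mean(0).round(1),cv2.minAreaRect(q[:,:2].astype(np.float32)))
# overhang of case
for x in range(350,800,50):
    s=(abs(P[...,0]-x)<25)&(abs(P[...,1]+20)<250)&(z>90)&(d>0)
    if s.sum(): print(x,s.sum(),np.percentile(z[s],[0,5,50,100]).round())
E
```

```text
top z median 36.55030863391461
table z 2.333622895356738
((525.537109375, -81.83786010742188), (317.4737243652344, 225.14736938476562), 81.40233612060547)
wl [576. -18.  71.] zmax 74.5
wr [ 564. -141.   85.] zmax 90.2
dl [461.   0.  71.] zmax 74.6
dr [ 440. -126.   73.] zmax 73.3
sp [ 427. -258.   51.] zmax 55.2
t [ 528. -261.   64.] zmax 69.0
dl 97 [462.9   2.3  70.1] ((463.73919677734375, 2.3772459030151367), (44.0724983215332, 13.297524452209473), 25.650644302368164)
dr 99 [ 443.9 -125.3   69.8] ((443.7987365722656, -125.9374771118164), (43.26355743408203, 14.064865112304688), 25.599857330322266)
550 12 [90. 90. 91. 93.]
600 15067 [ 90. 112. 774. 807.]
650 38903 [ 96. 195. 596. 806.]
```

View pics/crop1.png

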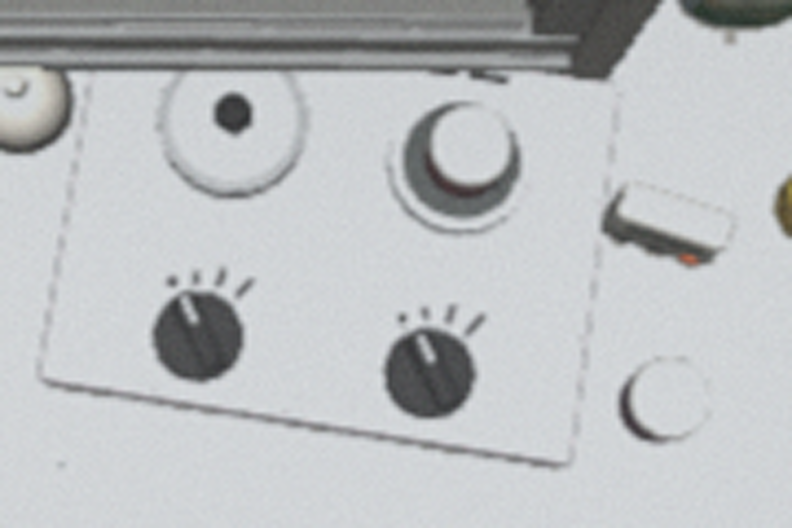

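The crop shows the jar in the right well at crop (470,150) and the knobbed cover on the left well at (232,112). So the target is the right dial, at crop (430,370), with its pointer at the off dot. By depth, its bar centre is about (443.8,-125.6) with its top at z≈70. The bar is at +0.45 rad and the warmer's yaw about -0.149, which agrees with the text. Next I move to hover above the dial.

Request:
jog_arm(rows=[1.34,-3.23,0,0,0,-0.118,0.3,1.34,-3.23,0,0,0,-0.118,0.3,1.34,-3.23,0,0,0,-0.118,0.3,1.34,-3.23,0,0,0,-0.118,0.3,1.34,-3.23,0,0,0,-0.118,0.3,1.34,-3.23,0,0,0,-0.118,0.3,1.34,-3.23,0,0,0,-0.118,0.3,1.34,-3.23,0,0,0,-0.118,0.3,1.34,-3.23,0,0,0,-0.118,0.3,1.34,-3.23,0,0,0,-0.118,0.3,1.34,-3.23,0,0,0,-0.118,0.3,1.34,-3.23,0,0,0,-0.118,0.3,1.34,-3.23,0,0,0,-0.118,0.3,1.34,-3.23,0,0,0,-0.118,0.3,1.34,-3.23,0,0,0,-0.118,0.3,1.34,-3.23,0,0,0,-0.118,0.3,1.34,-3.23,0,0,0,-0.118,0.3,1.34,-3.23,0,0,0,-0.118,0.3,1.34,-3.23,0,0,0,-0.118,0.3,1.34,-3.23,0,0,0,-0.118,0.3], newtons=20)

```text
clock: 1.77
eef_pos: [443.7, -126.6, 213.2]
eef_rot: [-3.141, 0.0, 0.451]
wrist_force: [0.1, 1.3, 0.1]
finger_gap: 65.8
finger_force: 0.0
```

Run:
```python
from h import *
for n in("scene","top"):
    p,d=manip.camera(n); np.savez(f"{n}1.npz",p=p,d=d)
    if n=="scene":
        u,v=proj(n,[444,-126,70]).astype(int);print(u,v);print(proj(n,[463,2,70]))
        cv2.imwrite("pics/s1.png",cv2.resize(p[v-75:v+75,max(u-100,0):u+100],None,fx=4,fy=4))
s=manip.read_state();print(s["clock"],s["eef_pos"],s["eef_rot"],s["joints"].round(3))
```

```text
341 202
[310.29096348 219.45498034]
1.8667 [ 444.21445315 -128.05196858  212.78295136] [-3.14128080e+00  8.30433095e-04  4.48554685e-01] [-0.36   0.104  1.758 -0.     1.28   0.763]
```

View pics/s1.png

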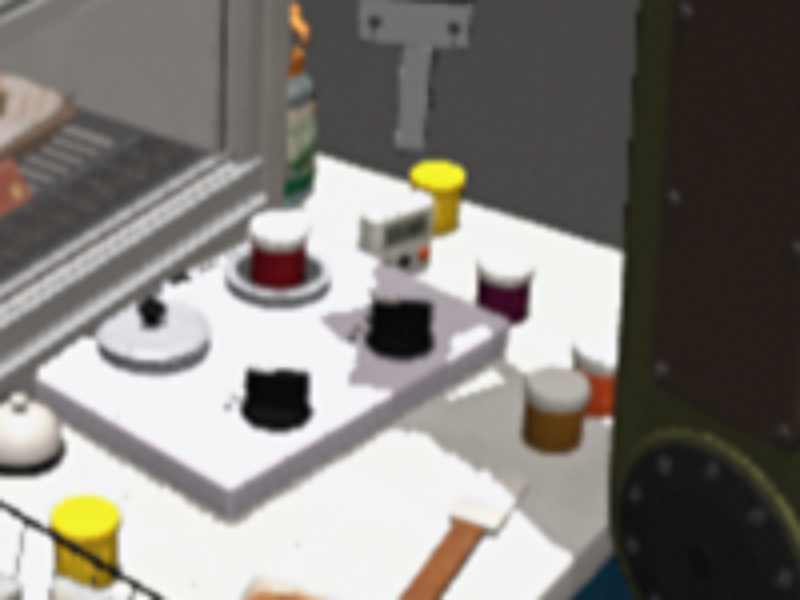

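The scene crop shows the jar in the far right well at crop (278,245), the knobbed cover at (152,335), the target dial at (400,325) and the left dial at (277,395). The gripper is at the top (410,60). Next I triangulate the bar from both views.

Run:
```python
from h import *
def dark(n,f,u,v,r):
    p=np.load(f)["p"];m=(p.max(2)<70).astype(np.uint8);k=np.zeros_like(m);k[v-r:v+r+1,u-r:u+r+1]=1
    return m*k
d=np.load("scene1.npz")["d"];P=cloud("scene",d)
ft=np.load("top0.npz");Pt=cloud("top",ft["d"])
for nm,(u,v),(ut,vt) in(("r",(341,203),(323,249)),("l",(310,220),(270,240))):
    m=dark("scene","scene1.npz",u,v,16);z=P[...,2]
    q=P[(m>0)&(z>60)];qt=P[(m>0)&(z>66)]
    print(nm,"scene dark n",m.sum(),"top-surface mean",qt.mean(0).round(1),len(qt),"z98",np.percentile(q[:,2],98).round(1))
    # silhouettes in both pictures of whole dial: skirt (51 wide) centroid columns
    ys,xs=np.nonzero(m);print("  scene silhouette cols",xs.min(),xs.max(),"rows",ys.min(),ys.max())
    # horizontal position of axis: silhouette mid column ray vs expected projection
    print("  proj of est axis, bar top/skirt:",[proj("scene",[*( (443.8,-125.6) if nm=="r" else (463.2,2.3)),zz]).round(1) for zz in(70,41.5)])
    mt=dark("top","top0.npz",ut,vt,14);c=max(cv2.findContours(mt,0,2)[0],key=cv2.contourArea)
    (cx,cy),rr=cv2.minEnclosingCircle(c);ys2,xs2=np.nonzero(mt);print("  top circle",cx,cy,rr,"skirt centre",ray("top",cx,cy,41.5).round(1),"centroid",ray("top",xs2.mean(),ys2.mean(),50).round(1))
    # triangulate: top bar centre ray & scene mid column of bar top
    b=np.zeros_like(mt);zt=Pt[...,2];b[vt-14:vt+15,ut-14:ut+15]=1;b=(b>0)&(zt>62)&(zt<78)
    a=np.argwhere(b).mean(0)[::-1]
    s=np.argwhere((m>0)&(z>66)).mean(0)[::-1]
    Ms=[]
    for n in("top","scene"):
        c=manip.camera_model(n);Ms.append(np.array(c["K"])@np.c_[c["R"],c["t"]])
    X=cv2.triangulatePoints(Ms[0],Ms[1],a.reshape(2,1),s.reshape(2,1));print("  px",a,s,"triang",(X[:3]/X[3]).ravel().round(1))
```

```text
r scene dark n 208 top-surface mean [418.5 -83.8  96.1] 27 z98 71.0
  scene silhouette cols 333 348 rows 191 216
  proj of est axis, bar top/skirt: [array([341.1, 202.3]), array([340.5, 210.8])]
  top circle 322.0 249.5 9.013978004455566 skirt centre [ 442.8 -126.7   41.5] centroid [ 441.1 -126.    50. ]
  px [322.55339806 247.73786408] [341.81481481 203.37037037] triang [ 443.  -126.3   66.8]
l scene dark n 202 top-surface mean [461.5   4.8  67.7] 24 z98 70.0
  scene silhouette cols 302 317 rows 220 233
  proj of est axis, bar top/skirt: [array([310.2, 219.5]), array([309.9, 228.3])]
  top circle 272.5 246.0 3.6401548385620117 skirt centre [450.2  -6.   41.5] centroid [457.7  -0.6  50. ]
  px [269.08 239.22] [310.16666667 220.79166667] triang [463.3   2.2  65.7]
```

Request:
jog_arm(rows=[0,0,-2.6,0,0,0,0.45,0,0,-2.6,0,0,0,0.45,0,0,-2.6,0,0,0,0.45,0,0,-2.0,0,0,0,0.45,0,0,0,0,0,0,0.45,0,0,0,0,0,0,0.45])

```text
clock: 2.37
eef_pos: [443.1, -124.2, 115.4]
eef_rot: [-3.14, 0.001, 0.458]
wrist_force: [0.7, 0.2, 1.0]
finger_gap: 51.9
finger_force: 0.0
```

Run:
```python
from h import *
s=manip.read_state();print(s["clock"],s["eef_pos"],s["eef_rot"],s["joints"].round(3),s["finger_gap"])
```

```text
2.3667 [ 443.14890195 -124.23231435  115.3967123 ] [-3.14031778e+00  1.12098014e-03  4.57922454e-01] [-0.353  0.216  1.874  0.     1.053  0.76 ] 51.87237216143359
```

Request:
jog_arm(rows=[0.04,-0.17,-2.0,0,0,0,0.5,0,0,-2.0,0,0,0,0.55,0,0,-1.5,0,0,0,0.6,0,0,-0.6,0,0,0,0.65,0,0,0,0,0,0,0.65,0,0,0,0,0,0,0.65])

```text
clock: 2.87
eef_pos: [444.6, -126.6, 55.7]
eef_rot: [3.141, -0.001, 0.457]
wrist_force: [-0.1, 1.3, -0.3]
finger_gap: 33.1
finger_force: 0.0
```

Run:
```python
from h import *
p,d=manip.camera("scene");cv2.imwrite("pics/s2.png",cv2.resize(p[150:250,270:410],None,fx=5,fy=5))
s=manip.read_state();print(s["clock"],s["eef_pos"],s["eef_rot"],s["wrist_force"],s["finger_gap"])
```

```text
2.9167 [ 444.67573727 -126.62664689   55.89224452] [ 3.14015944e+00 -1.39184332e-03  4.57101634e-01] [ 0.22473566  0.34187267 -0.96194349] 32.91698981540089
```

View pics/s2.png

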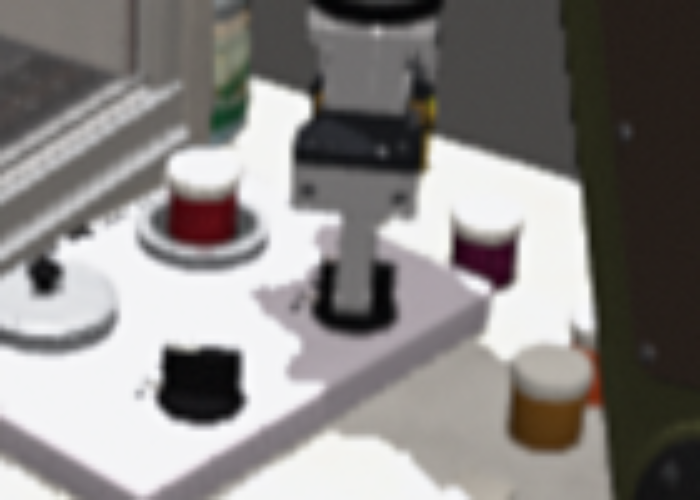

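The near finger, at (355,260) in the crop, stands centred on the bar (357,295), and nothing else has been disturbed. Now I close gently to check the centring.

Request:
jog_arm(rows=[0,0,0,0,0,0,0.9,0,0,0,0,0,0,1,0,0,0,0,0,0,1,0,0,0,0,0,0,1,0,0,0,0,0,0,1,0,0,0,0,0,0,1], newtons=15)

```text
clock: 3.42
eef_pos: [444.9, -127.7, 55.1]
eef_rot: [3.138, -0.001, 0.457]
wrist_force: [4.2, -9.6, -2.1]
finger_gap: 12.4
finger_force: 15.0
```

Request:
jog_arm(rows=[0.04,-0.09,0,0,0,0,1,0,0,0,0,0,0,1,0,0,0,0,0,0,1], newtons=45)

```text
clock: 3.67
eef_pos: [444.9, -127.8, 55.1]
eef_rot: [3.14, -0.001, 0.457]
wrist_force: [1.1, -4.5, 5.6]
finger_gap: 13.0
finger_force: 45.0
```

Request:
jog_arm(rows=[0.02,-0.05,0,0,0,-0.08,1,0,0,0,0,0,-0.08,1,0,0,0,0,0,-0.08,1,0,0,0,0,0,-0.08,1,0,0,0,0,0,-0.08,1,0,0,0,0,0,-0.08,1,0,0,0,0,0,-0.08,1,0,0,0,0,0,0,1])

```text
clock: 4.33
eef_pos: [444.9, -128.0, 55.1]
eef_rot: [3.141, -0.001, -0.108]
wrist_force: [0.3, -0.9, 8.0]
finger_gap: 12.8
finger_force: 45.0
```

Run:
```python
from h import *
s=manip.read_state();print(s["clock"],s["eef_pos"],s["eef_rot"],s["wrist_force"],s["moment"],s["joints"].round(3),s["finger_gap"])
```

```text
4.3333 [ 444.9315788  -127.95157166   55.06596594] [ 3.14122262e+00 -1.15257993e-03 -1.07967770e-01] [ 0.25432566 -0.88897264  8.02526789] [-0.13485589  0.2214072   0.17921114] [-0.359  0.318  1.912 -0.     0.91   1.32 ] 12.825875993189134
```

Request:
jog_arm(rows=[0,0,0,0,0,-0.08,1,0,0,0,0,0,-0.08,1,0,0,0,0,0,-0.08,1,0,0,0,0,0,-0.08,1,0,0,0,0,0,-0.08,1,0,0,0,0,0,-0.08,1,0,0,0,0,0,-0.08,1,0,0,0,0,0,-0.09,1,0,0,0,0,0,0,1,0,0,0,0,0,0,1])

```text
clock: 5.17
eef_pos: [444.9, -128.0, 55.1]
eef_rot: [-3.141, -0.001, -0.753]
wrist_force: [-0.6, -2.3, 6.9]
finger_gap: 12.5
finger_force: 45.0
```

Run:
```python
from h import *
s=manip.read_state();print(s["clock"],s["eef_pos"],s["eef_rot"],s["wrist_force"],s["moment"],s["joints"].round(3),s["finger_gap"])
p,d=manip.camera("top");np.savez("top2.npz",p=p,d=d)
q,_=manip.camera("scene")
a=cv2.resize(p[195:275,255:365],(550,400),interpolation=cv2.INTER_CUBIC)
cv2.imwrite("pics/t2.png",a);cv2.imwrite("pics/s3.png",cv2.resize(q[150:250,270:410],None,fx=5,fy=5))
```

```text
5.1667 [ 444.89064357 -128.01621271   55.06633636] [-3.14133452e+00 -1.16977244e-03 -7.53362765e-01] [-0.61387639 -2.28657827  6.8589998 ] [-0.27116107  0.18802613  0.16745486] [-0.359  0.318  1.912 -0.     0.91   1.965] 12.530502908765232
```

View pics/t2.png

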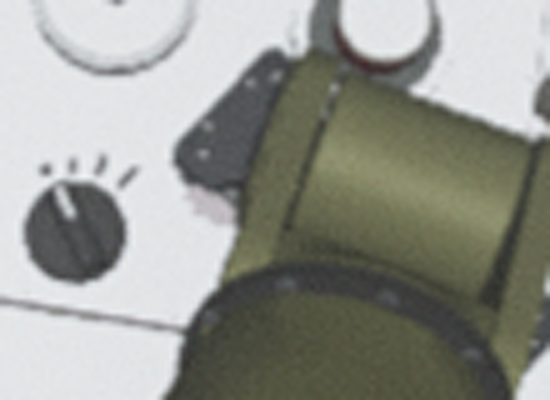

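View pics/s3.png

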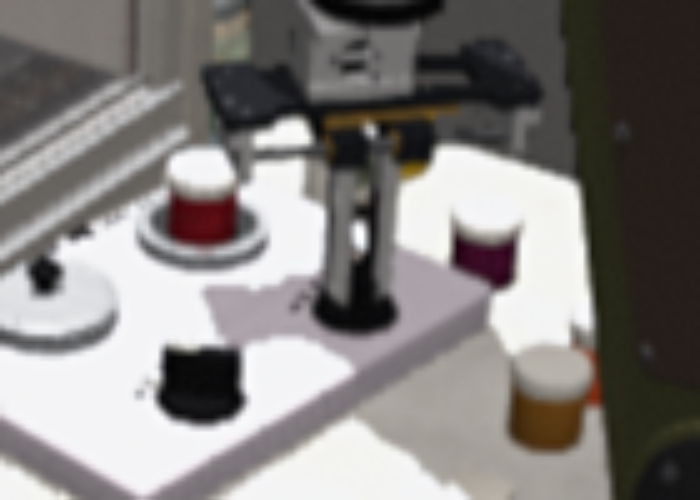

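The left dial is still at off, with its pointer at (65,200) towards the dot (45,168) in the top crop. In the scene crop the fingers hold the bar at (357,280), and the jar, cover and bystanders are in place. The tool has turned 1.21 rad. I'll add a small turn to make up for pad compliance and grip a little harder.

Request:
jog_arm(rows=[0,0,0,0,0,-0.015,1,0,0,0,0,0,0,1,0,0,0,0,0,0,1,0,0,0,0,0,0,1,0,0,0,0,0,0,1,0,0,0,0,0,0,1], newtons=50)

```text
clock: 5.77
eef_pos: [444.9, -128.0, 55.1]
eef_rot: [-3.141, -0.001, -0.768]
wrist_force: [-0.4, -2.1, 8.3]
finger_gap: 12.2
finger_force: 50.0
```

Run:
```python
from h import *
s=manip.read_state();print(s["clock"],s["eef_pos"],s["eef_rot"],s["wrist_force"],s["moment"],s["finger_gap"],s["finger_force"])
# bar angle in the scene view: dark points on the bar's top / sides between fingers
P=None
p,d=manip.camera("scene");P=cloud("scene",d);z=P[...,2]
m=(p.max(2)<60)&(z>48)&(z<74)&(np.hypot(P[...,0]-444.5,P[...,1]+127)<28)
q=P[m][:,:2];print(m.sum(),q.mean(0))
w,v=np.linalg.eigh(np.cov(q.T));print(w,np.arctan2(*(v[::-1,1])))
```

```text
5.7667 [ 444.89332141 -128.00746828   55.05463254] [-3.14132805e+00 -1.16111871e-03 -7.67716858e-01] [-0.41871433 -2.11692962  8.33122768] [-0.20934849  0.22250019  0.14145309] 12.189054752734133 50.018468499183655
57 [ 434.64619922 -117.15076941]
[18.36886764 77.5423047 ] 2.1365808531914836
```

```bash
python3 -c "
from cell import manip
print(manip.sign_off())"
```

```text
the job is handed in; nothing more can be done
None
```

I handed the job in with the gripper still holding the right dial, the one in front of the jar, at about its third click: the gripper had turned about 1.22 rad, though the bar's own angle couldn't be read directly. The left dial, jar, cover and bystanders looked undisturbed in the last pictures.

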